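# Unpack the salt shaker from its tight-lidded tin

## Task

Unpack the salt shaker: its tin's deep lid is so tight that the whole tin comes up with it, so take the closed tin to the low wooden holder, slide its foot flat along the worktop under the two metal lips until fully home against the stop, and draw the lid straight up off it. Stand the lid, open end down, on the bare worktop and let go of it, then lift the shaker out and stand it upright on the free half of the wooden tray, next to the spice jar. Leave the base home in the holder, drop or tip nothing, and do not shift the other things.

Things in the scene. Friction and masses are not known exactly. Their poses are not given: they have to be found in the camera images.
- tin_base: Lower part of the square dark steel tin, loose, 160 g. Origin: centre of its underside; z up. Foot: square flange 84 x 84 mm, 6 mm thick, sides along its x and y. Walls 53 x 53 mm outside, 48 mm inside, rising to 60 mm above the underside; inner floor at 6 mm. Small sprung leaves near the top of the walls grip the lid from inside.
- lid_center (a point): Centre (half-way up) of the lid: square dark steel cap 62 x 62 mm, 88 mm tall, open below, walls 2.5 mm, 90 g, sides along its x and y. On the closed tin its lower edge is 18 mm above the tin's underside, its top 106 mm. It takes about 6 to 11 N to draw over the first 30 mm, so the closed tin can be carried by the lid; it clears the shaker after 80 mm.
- shaker_center (a point): Centre (half-way up) of the salt shaker, inside the closed tin at the start: round glass body 44 mm across, 90 mm tall overall, with a grey cap about 34 mm across over its top 20 mm; about 100 g; z up. Standing in the tin it rises 36 mm above the tin's walls and has 2 mm play all round.
- holder_home (a point): Point on the worktop (z = 0) in the fixed low holder where the centre of the tin's underside is when fully home. Its x axis is the horizontal direction in which the tin slides in: the mouth is on the -x side, the stop 42.5 mm away at +x. The tin fits in any of its four quarter turns and slides on the worktop itself (the holder has no floor).
- holder: The fixed holder; origin and axes as holder_home. Two wooden rails along x, 87 mm apart, carry steel lips that reach inward to 69 mm apart; 8.5 mm high under the lips, 13.5 mm tall in all. The lips start at x = -32 mm, the rails at -42 mm, the flared mouth at about -70 mm. Outside width 104 mm, 127 mm at the mouth.
- tray_free (a point): Centre of the free half of the fixed wooden tray, on its floor 5 mm above the worktop. The tray is 170 mm along its x and 90 mm along its y, with a rim 13 mm tall and 6 mm thick; its centre lies 40 mm from this point along +x. The spice jar stands in the other half, about 82 mm away along +x.
- tray_jar: Spice jar with a yellow cap standing on the tray, 42 mm across, 96 mm tall; origin at the centre of its underside. Bystander.
- front_jar: Spice jar with a yellow cap standing on the worktop in front of the tray, 42 mm across, 96 mm tall; origin at the centre of its underside. Bystander.
- can: Short red food can, 75 mm across, 58 mm tall; origin at the centre of its underside. Bystander.
- dish: Shallow glazed dip dish, 93 mm across, 29 mm tall, near the front edge; origin at the centre of its underside. Bystander.
- mug: Dotted white mug, 82 x 114 mm with its handle, 91 mm tall, near the front edge; origin within its footprint, on its underside. Bystander.
- onion: Red onion, about 66 mm across, 71 mm tall, towards the back; origin at its underside. Bystander.

How it is judged (in metres and radians):
On the way, in this order (a step that is already met when the one before it is completed fails the run):
1. the closed tin stands flat and fully home under the lips of the holder, lid still on (horizontal distance between tin_base and holder_home below 0.008 m and height (world z) of tin_base below 0.005 m and angle between tin_base's own z axis and vertical below 0.06 rad and z of lid_center in the frame of tin_base below 0.075 m), for 0.2 s.
2. the lid is drawn straight up off the tin and clear of the shaker, the base staying home in the holder and the shaker inside (z of lid_center in the frame of tin_base above 0.14 m and angle between lid_center's own z axis and vertical below 0.2 rad and horizontal distance between tin_base and holder_home below 0.01 m and height (world z) of tin_base below 0.006 m and horizontal distance between shaker_center and tin_base below 0.01 m and height (world z) of shaker_center below 0.062 m), for 0.1 s.
3. the lid stands open end down on the bare worktop, let go, while the shaker is still in the tin (height (world z) of lid_center between 0.04 and 0.048 m and angle between lid_center's own z axis and vertical below 0.06 rad and contact force between the fingers and tin_lid below 0.1 N and horizontal distance between shaker_center and tin_base below 0.01 m and height (world z) of shaker_center below 0.062 m), for 0.2 s.
At the end, for the whole second after the job is handed in: The tin's base is flat and home in the holder (within 8 mm of the home point), the lid stands upright, open end down, on the bare worktop, and the shaker stands upright on the floor of the tray's free half (within 30 mm along and 25 mm across of its centre); all are at rest (horizontal distance between tin_base and holder_home below 0.008 m and height (world z) of tin_base below 0.005 m and angle between each of tin_base, lid_center's own z axis and vertical below 0.06 rad and height (world z) of lid_center between 0.04 and 0.048 m and x of shaker_center in the frame of tray_free between -0.03 and 0.03 m and y of shaker_center in the frame of tray_free between -0.025 and 0.025 m and height (world z) of shaker_center between 0.046 and 0.054 m and angle between shaker_center's own z axis and vertical below 0.15 rad and linear speed of each of shaker, tin_lid, tin_base below 0.02 m/s); the robot touches nothing.
It fails at once if one of the other things (the two spice jars, can, mug, onion, dish) is shifted by more than 25 mm (distance of any of tray_jar, front_jar, can, mug, onion, dish from where it was at the start of the episode above 0.025 m).
It fails at once if one of them (the onion apart) is tipped by more than 20 degrees (angle between any of tray_jar, front_jar, can, mug, dish's own z axis and vertical above 0.35 rad).
It fails at once if the salt shaker tips over (more than 35 degrees) (angle between shaker_center's own z axis and vertical above 0.61 rad).
It fails at once if the tin tips over (more than 35 degrees) (angle between tin_base's own z axis and vertical above 0.61 rad).
It fails at once if the lid or the shaker is dropped or thrown (faster than 0.6 m/s with no finger on it) ((linear speed of tin_lid above 0.6 m/s and contact force between the fingers and tin_lid below 0.3 N) or (linear speed of shaker above 0.6 m/s and contact force between the fingers and shaker below 0.3 N and contact force between tin_base and shaker below 0.05 N)).
It also fails if it takes over 72 s, if anything falls off the work surface, if the arm or the gripper's body presses on something with over 40 N, if the wrist force passes 120 N, or if a joint passes its speed limit or range.

## Robot

A 7-joint arm with a two-finger parallel gripper is mounted at the origin on a cart in front of the work surface, level with it; the furniture and walls round the work are solid. World frame = base frame: x ahead of the robot, y to its left, z up, the work surface at z = 0. Lengths are in m, angles in degrees, forces in N, time in s.
With the tool pointing down it reaches from about 0.425 to 1.025 m from the base axis. Payload 9.4 kg.
Tool frame: the origin (TCP) lies at the very end of the fingers, on their centre line; the grasp point (between the pads) lies 19 mm behind it (arm.grasp_offset is the distance from the TCP to the grasp point, in m); x points along the fingers, y is the direction in which the jaws open and shut, and the axes are right-handed (so a half turn about x gives the same grasp; the last joint's range is limited). The gripper opens to 85 mm and grips with 20 to 120 N. Pads are 22 mm wide; open, the fingers measure 114 mm over their backs; the gripper's body (76 mm by 85 mm) begins 54 mm behind the grasp point. The pads swing forward as they close: fully open they stand 13 mm farther back than shut.
Start: joints at [-68.509, 34.337, -0.143, 91.639, 0.103, 54.024, -4.572], TCP at [0.317, 0.652, 0.231] pointing down, gripper open.
Joint ranges: [-147.43, 147.43], [-19.82, 112.94], [-74.19, 73.91], [6.32, 146.72], [-59.91, 239.91], [6.04, 106.73], [-150.56, 150.56]. Speed limits (degrees/s): [127.2, 127.2, 172.46, 172.46, 180, 180, 180].

## Interface

Orientations are given as [roll, pitch, yaw] about the fixed x, y, z axes, in that order (R = Rz(yaw) Ry(pitch) Rx(roll)).
In Python, from rig import arm, hand, telemetry, optics gives the robot as it stands. The module is installed in compiled form; this text tells all that it offers. Calls block until the motion is done:
- arm.goto(position, orientation): joint-space move of the TCP to a pose.
- arm.servo_line(position, v=0.15, attitude=None): straight line of the TCP; attitude=None keeps the orientation; v is the mean speed in m/s.
- arm.set_joints(angles): joint-space move.
- hand.move_gripper(opening, f_grip=None): finger opening in m; f_grip is the grip in N (None keeps the last); returns when the fingers have stopped.
- arm.dwell(seconds).
- arm.ik(position, orientation): joint angles nearest the present ones, or None.
- telemetry.observe(): the state.
- optics.get_image(name): name is "scene" or "side" or "wrist"; returns the picture (480x640x3 uint8, blue, green, red); there is no depth.
- optics.camera_info(name): a dict with "fov_y" (degrees; the focal length in pixels is half the picture's height over the tangent of half this angle, whatever the lens; pixels are square), "cx", "cy" (the principal point, pixels), "world_from_camera" (4x4, takes a point from camera to world coordinates). Camera axes: x right, y up, looking along -z (the intrinsics and any distortion apply to the point x, -y, -z); pixel columns grow to the right and rows downward; lengths in m; the calibration is good to about 2 mm. The wrist camera is an equidistant fisheye: a pixel r from the principal point sees the ray r / f radians off the axis. A picture is of the moment at which its call begins: read the wrist's pose just before it. camera_info takes no time and is no camera call; for the wrist camera it gives the pose at the moment of the call.
A pose or a line that the arm cannot do raises arm.MotionError and nothing moves.
- arm.close_job(): hands the job in, once; it reports no verdict.
The state is a dict: "time": time; "joints": joint angles; "qvel": joint speeds; "tau": joint torques, N m; "ee_pos": TCP position; "orientation": TCP orientation; "ft_force": force on the tool from outside, world axes, zero at the start; "wrist_torque": the same for the moment, N m; "width": finger opening in m.
Only numpy, scipy, OpenCV 4.12 (cv2) and the standard library are available. Lean on these libraries where they do the work, as an engineer would, in place of code of your own. Each camera call takes 0.05 s, during which the arm holds its last target. There are 200 camera calls.

## Working session

There is one attempt and no reset: what is moved stays moved. The work goes in short steps, each a Python script; the robot and the scene stay as the last script left them, time stands still between calls to the robot, and variables do not carry over. Pictures are saved under pics/ and viewed, about 8 in all and at most 12, crops included, and the job is handed in when it is done.

```bash
ls; mkdir -p pics
python3 - <<'E'
from rig import arm, hand, telemetry, optics
import cv2, numpy as np
s=telemetry.observe(); print(s)
for n in ("scene","side","wrist"):
    i=optics.camera_info(n); print(n,i)
    im=optics.get_image(n); cv2.imwrite(f"pics/{n}0.png",im)
E
```

```text
pics
{'time': 0.0, 'joints': array([-68.5064094 ,  34.3866227 ,  -0.14464832,  91.68077695,
         0.10317159,  54.02446813,  -4.57097898]), 'qvel': array([-0.08246238,  0.06548356,  0.09871072, -0.08690951,  0.01491116,
       -0.01294059, -0.14492053]), 'tau': array([ 1.63701925e-04, -7.76437497e+01,  1.56471882e+00, -2.58017564e+01,
        1.23015430e-02,  8.62078392e-03,  1.14851463e-05]), 'ee_pos': array([0.31636492, 0.65180394, 0.23039164]), 'orientation': array([ -84.36573812,   89.90824392, -110.25019788]), 'ft_force': array([ 0.04875378,  0.90622585, -0.06050861]), 'wrist_torque': array([ 0.03088045, -0.00832419,  0.01348576]), 'width': 0.08566377728285349}
scene {'fov_y': 48.36135095079891, 'cx': 313.56344235748134, 'cy': 240.66092578109362, 'world_from_camera': array([[ 0.66552989,  0.47202866, -0.57815129, -0.06085011],
       [-0.74617875,  0.43838325, -0.50103633, -0.5478492 ],
       [ 0.01694833,  0.76485885,  0.64397491,  0.78489601],
       [ 0.        ,  0.        ,  0.        ,  1.        ]])}
side {'fov_y': 53.62763953692759, 'cx': 315.98762017565963, 'cy': 245.5140234480228, 'world_from_camera': array([[ 0.95090466,  0.17014571, -0.25851647,  0.34173902],
       [-0.30908595,  0.47975812, -0.82115651, -0.72259194],
       [-0.01569088,  0.86074536,  0.50879389,  0.52995308],
       [ 0.        ,  0.        ,  0.        ,  1.        ]])}
wrist {'fov_y': 65.70646984690485, 'cx': 316.1188302029246, 'cy': 240.92034792826317, 'world_from_camera': array([[ 0.43649751, -0.8557184 , -0.27787758,  0.24413966],
       [ 0.89970164,  0.41425438,  0.13758729,  0.6879585 ],
       [-0.00262397, -0.31006343,  0.95071225,  0.37264764],
       [ 0.        ,  0.        ,  0.        ,  1.        ]])}
```

View pics/scene0.png

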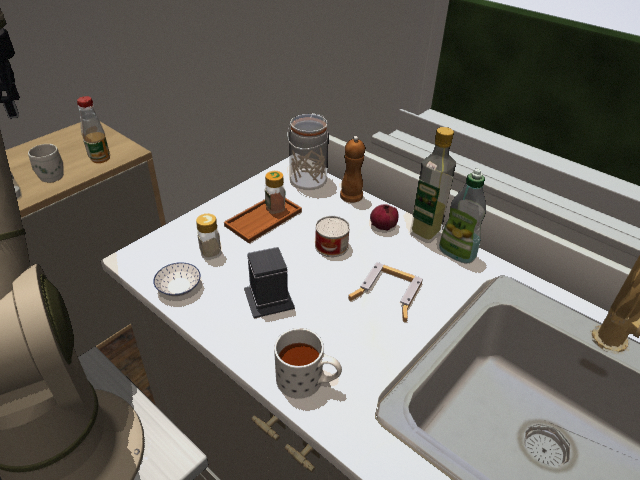

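View pics/side0.png

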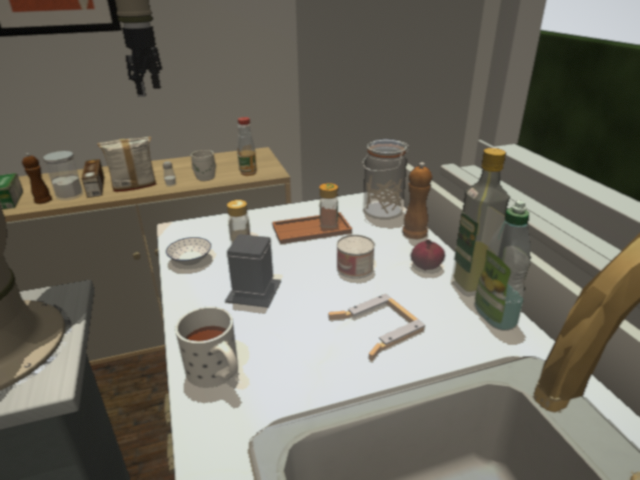

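The scene view shows the tin at about (268,280) and the holder at about (390,285), with its mouth towards the lower left. The tray is at (263,215), with the jar at its right end. I'll take a closer crop for corner picking.

```bash
cat > h.py <<'E'
import numpy as np, cv2
from rig import arm, hand, telemetry, optics
def K(i): f=240/np.tan(np.radians(i["fov_y"])/2); return f
def ray(i,p,fish=False):
    f=K(i); x=(np.asarray(p,float)-[i["cx"],i["cy"]])/f
    if fish:
        r=np.hypot(*x); d=np.array([x[0]*np.sin(r)/r,-x[1]*np.sin(r)/r,-np.cos(r)])
    else: d=np.array([x[0],-x[1],-1.])
    T=i["world_from_camera"]; return T[:3,3],T[:3,:3]@d
def pt(i,p,z,fish=False):
    o,d=ray(i,p,fish); return (o+d*(z-o[2])/d[2])
def proj(i,P,fish=False):
    T=i["world_from_camera"]; c=T[:3,:3].T@(np.asarray(P,float)-T[:3,3]); v=np.array([c[0],-c[1],-c[2]])
    if fish:
        r=np.arctan2(np.hypot(v[0],v[1]),v[2]); q=v[:2]/np.hypot(v[0],v[1])*r
    else: q=v[:2]/v[2]
    return q*K(i)+[i["cx"],i["cy"]]
def snap(n,name):
    i=optics.camera_info(n); im=optics.get_image(n); cv2.imwrite(f"pics/{name}.png",im); return i,im
E
python3 - <<'E'
from h import *
im=cv2.imread("pics/scene0.png"); i=optics.camera_info("scene")
c=cv2.resize(im[240:325,235:435],None,fx=4,fy=4,interpolation=cv2.INTER_CUBIC); cv2.imwrite("pics/c1.png",c)
for n,p,z in (("tintop",(267,263),.106),("foot",(270,300),.0),("lipL",(372,276),.0135),("lipR",(411,291),.0135),("stop",(401,272),.0135),("mouthL",(351,297),.0135),("mouthR",(406,317),.0135),("jar on tray",(276,178),.096),("fjar",(206,220),.096),("can",(332,228),.058),("tray",(263,216),.008),("mug",(299,347),.091),("onion",(384,217),.035),("dish",(178,275),.029)):
    print(n,pt(i,p,z).round(3))
hsv=cv2.cvtColor(im,cv2.COLOR_BGR2HSV)
m=((hsv[...,0]<15)&(hsv[...,1]>150)&(hsv[...,2]>60)).astype(np.uint8); m[:,:215]=0;m[:190]=0;m[245:]=0;m[:,310:]=0
cs=max(cv2.findContours(m,0,2)[0],key=cv2.contourArea); h=cv2.convexHull(cs); print(cv2.approxPolyDP(h,4,True)[:,0])
for p in cv2.approxPolyDP(h,4,True)[:,0]: print(p,pt(i,p,.013).round(3))
E
```

```text
tintop [0.441 0.001 0.106]
foot [0.446 0.004 0.   ]
lipL [ 0.629 -0.113  0.013]
lipR [ 0.648 -0.198  0.013]
stop [ 0.681 -0.151  0.013]
mouthL [ 0.552 -0.119  0.013]
mouthR [ 0.583 -0.23   0.013]
jar on tray [0.667 0.202 0.096]
fjar [0.455 0.197 0.096]
can [0.651 0.017 0.058]
tray [0.623 0.206 0.008]
mug [ 0.345 -0.17   0.091]
onion [ 0.786 -0.027  0.035]
dish [0.35  0.17  0.029]
[[300 208]
 [249 239]
 [225 223]
 [263 201]
 [286 199]]
[300 208] [0.701 0.158 0.013]
[249 239] [0.538 0.163 0.013]
[225 223] [0.54  0.246 0.013]
[263 201] [0.66  0.244 0.013]
[286 199] [0.705 0.209 0.013]
```

View pics/c1.png

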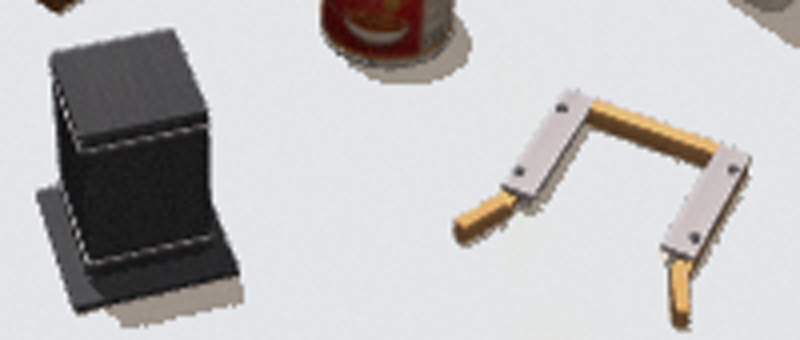

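Run:
```python
from h import *
for n,p in (("w1",(.54,0.0,.25)),("w2",(.73,-.155,.25))):
    arm.goto(p,[0,90,0]); arm.dwell(.2)
    i,im=snap("wrist",n); np.save(f"pics/{n}.npy",i); s=telemetry.observe(); print(s["time"],s["ee_pos"],s["joints"].round(1)); print(i["world_from_camera"].round(3))
a,b=cv2.imread("pics/w1.png"),cv2.imread("pics/w2.png")
cv2.imwrite("pics/w12.png",cv2.resize(np.hstack([a[:,120:520],b[:,120:520]]),(800,480)))
```

```text
2.85 [5.40093253e-01 4.17055614e-04 2.49915486e-01] [ -6.9  20.4   1.2 114.8  -0.6  44.8  84.6]
[[-0.001 -0.951 -0.309  0.46 ]
 [ 1.    -0.001  0.     0.002]
 [-0.001 -0.309  0.951  0.392]
 [ 0.     0.     0.     1.   ]]
4.0667 [ 0.72971515 -0.15369153  0.25060027] [ 5.3 34.9  3.7 87.7 -2.5 57.5 99.8]
[[-0.002 -0.951 -0.31   0.649]
 [ 1.    -0.002 -0.    -0.153]
 [-0.    -0.31   0.951  0.393]
 [ 0.     0.     0.     1.   ]]
```

View pics/w12.png

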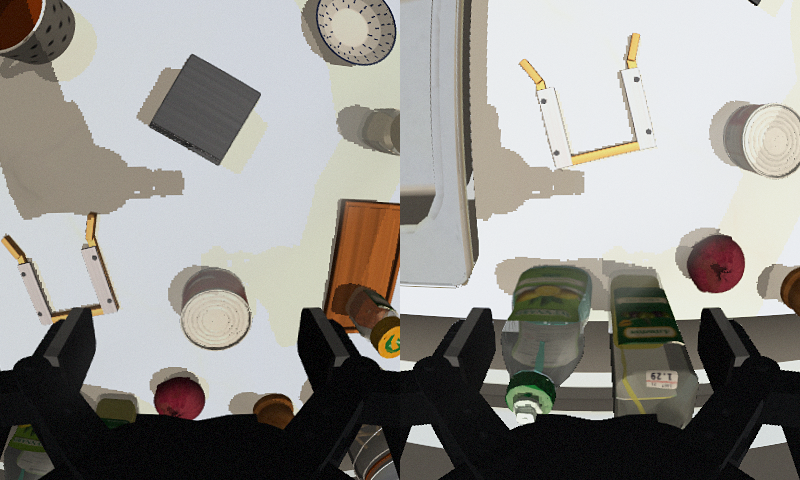

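The wrist views show the lid top at w1 px (325,110), with the foot hidden behind it, and the holder's four screws in w2 at about (263,101), (279,153), (354,73) and (369,131). The stop is the orange bar at about (325,153). Next I'll measure these.

```bash
cat > m.py <<'E'
from h import *
i1=np.load("pics/w1.npy",allow_pickle=True).item(); i2=np.load("pics/w2.npy",allow_pickle=True).item()
a,b=cv2.imread("pics/w1.png"),cv2.imread("pics/w2.png")
# lid top
g=cv2.cvtColor(a,cv2.COLOR_BGR2GRAY)
m=(g<110).astype(np.uint8); mm=np.zeros_like(m); mm[40:180,260:400]=m[40:180,260:400]
mm=cv2.morphologyEx(mm,cv2.MORPH_OPEN,np.ones((5,5)))
c=max(cv2.findContours(mm,0,cv2.CHAIN_APPROX_NONE)[0],key=cv2.contourArea)[:,0]
P=np.array([pt(i1,p,.106,True)[:2] for p in c]); r=cv2.minAreaRect((P*1e3).astype(np.float32)); print("lid wrist",r)
print("lid top px mean grey", g[100:120,310:330].mean(), g[130:160:5,320])
# holder screws
def screw(im,p,w=5):
    q=255.-cv2.cvtColor(im,cv2.COLOR_BGR2GRAY)[p[1]-w:p[1]+w+1,p[0]-w:p[0]+w+1]; q=np.clip(q-np.median(q)-40,0,None)
    y,x=np.mgrid[-w:w+1,-w:w+1]; return p[0]+(q*x).sum()/q.sum(),p[1]+(q*y).sum()/q.sum()
si=optics.camera_info("scene"); sc=cv2.imread("pics/scene0.png")
S={}
for n,i,im,fi,px in (("w2",i2,b,True,((263,101),(279,153),(354,73),(369,131))),
  ("w1",i1,a,True,((149,267),(160,312),(204,246),(227,304))),
  ("sc",si,sc,False,((364,282),(375,266),(408,299),(418,282)))):
    q=[screw(im,p,4 if n!="sc" else 3) for p in px]; W=np.array([pt(i,p,.0135,fi)[:2] for p in q]); S[n]=W
    print(n,np.round(q,1).tolist()); print((W*1e3).round(1).tolist())
# orange stop
for n,i,im in (("w2",i2,b),):
    h=cv2.cvtColor(im,cv2.COLOR_BGR2HSV); o=((h[...,0]>8)&(h[...,0]<30)&(h[...,1]>90)&(h[...,2]>120)).astype(np.uint8)
    o[:20]=0;o[190:]=0;o[:,:220]=0;o[:,400:]=0
    for k in cv2.findContours(o,0,1)[0]:
        if cv2.contourArea(k)>30:
            P=np.array([pt(i,p,.0135,True)[:2] for p in k[:,0]])*1e3; print(cv2.minAreaRect(P.astype(np.float32)),cv2.boundingRect(k),cv2.boxPoints(cv2.minAreaRect(P.astype(np.float32))).round(1).tolist())
E
python3 m.py
python3 - <<'E'
import cv2,numpy as np
b=cv2.imread("pics/w2.png"); a=cv2.imread("pics/w1.png")
cv2.imwrite("pics/c2.png",np.hstack([cv2.resize(b[25:175,230:390],None,fx=2.5,fy=2.5,interpolation=2),cv2.resize(a[40:190,250:410],None,fx=2.5,fy=2.5,interpolation=2)]))
E
```

```text
lid wrist ((448.1985778808594, 7.531894683837891), (62.06348419189453, 65.83876037597656), 59.996734619140625)
lid top px mean grey 83.535 [ 81  81  86  83  61 117]
w2 [[262.9, 101.2], [276.4, 152.5], [355.8, 77.0], [368.2, 131.3]]
[[625.3, -206.2], [678.4, -192.9], [600.6, -113.1], [656.1, -99.9]]
w1 [[151.6, 266.3], [159.4, 313.6], [204.9, 247.2], [229.1, 300.8]]
[[614.6, -192.2], [678.2, -193.0], [590.5, -122.2], [656.4, -99.9]]
sc [[364.5, 282.5], [375.0, 266.7], [409.5, 300.0], [419.5, 282.9]]
[[603.2, -113.3], [656.5, -100.4], [624.7, -209.4], [679.3, -197.5]]
((678.4810180664062, -143.79568481445312), (9.033722877502441, 68.91377258300781), 13.501358985900879) (292, 142, 67, 23) [[666.0, -111.30000305175781], [682.0999755859375, -178.39999389648438], [690.9000244140625, -176.1999969482422], [674.7999877929688, -109.19999694824219]]
((596.7474975585938, -216.37185668945312), (38.68223190307617, 10.61196231842041), 32.221370697021484) (239, 59, 27, 32) [[577.5999755859375, -222.1999969482422], [583.2000122070312, -231.1999969482422], [615.9000244140625, -210.5], [610.2999877929688, -201.60000610351562]]
((572.6550903320312, -116.07162475585938), (9.589920043945312, 38.06175231933594), 84.38284301757812) (347, 33, 13, 36) [[553.2000122070312, -119.0], [591.0999755859375, -122.69999694824219], [592.0999755859375, -113.19999694824219], [554.2000122070312, -109.4000015258789]]
```

View pics/c2.png

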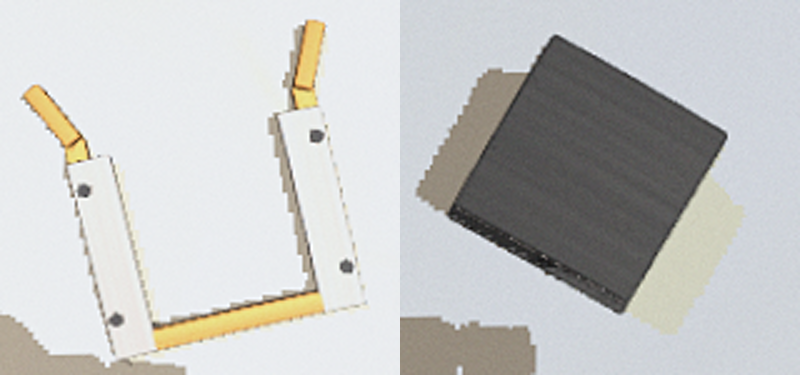

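The holder fits well: yaw is about 13.6° and home is near (0.6326,-0.155). The stop midpoint and the screw midpoint agree laterally to 0.1 mm. The lid yaw is -30° and its centre is about (0.4465,0.0085). Next I'll locate the tray and jar, cross-check the lid in the scene view, and grasp it.

Run:
```python
from h import *
i1=np.load("pics/w1.npy",allow_pickle=True).item(); a=cv2.imread("pics/w1.png")
si=optics.camera_info("scene"); sc=cv2.imread("pics/scene0.png")
P=np.array([pt(si,((x+.5)/4-.5+235,(y+.5)/4-.5+240),.106)[:2] for x,y in ((52,55),(173,30),(210,110),(80,140))]); print("lid scene",P.mean(0),P.tolist())
for p in ((449,211),(556,36),(727,136)): print("lid corner w",pt(i1,((p[0]-400+.5)/2.5-.5+250,(p[1]+.5)/2.5-.5+40),.106,True)[:2].round(4))
# tray
h=cv2.cvtColor(a,cv2.COLOR_BGR2HSV); o=((h[...,0]<14)&(h[...,1]>140)&(h[...,2]>50)).astype(np.uint8); o[:180]=0;o[345:]=0;o[:,:435]=0
k=max(cv2.findContours(o,0,1)[0],key=cv2.contourArea); hh=cv2.convexHull(k)
for p in cv2.approxPolyDP(hh,3,True)[:,0]: print("tray w",p,pt(i1,p,.013,True)[:2].round(4))
# yellow caps in scene
h=cv2.cvtColor(sc,cv2.COLOR_BGR2HSV); y=((h[...,0]>15)&(h[...,0]<32)&(h[...,1]>150)&(h[...,2]>110)).astype(np.uint8); y[:,:190]=0;y[:,300:]=0;y[260:]=0
n,l,s,c=cv2.connectedComponentsWithStats(y)
for q in range(1,n):
    if s[q,4]>40: print("cap",s[q],c[q],pt(si,c[q],.085)[:2])
```

```text
lid scene [0.44575472 0.00662907] [[0.43465430904215485, 0.04764942299582964], [0.4869571620895803, 0.018166528529025228], [0.45811676174021543, -0.03447252054553451], [0.40329063749885274, -0.004827166382438186]]
lid corner w [ 0.4595 -0.0343]
lid corner w [ 0.4054 -0.0017]
lid corner w [0.4356 0.0502]
tray w [529 206] [0.5399 0.2506]
tray w [510 302] [0.6644 0.2476]
tray w [474 326] [0.6963 0.2015]
tray w [462 326] [0.6951 0.1843]
tray w [447 318] [0.6822 0.1617]
tray w [467 203] [0.5391 0.1675]
cap [266 171  17  10 112] [273.82142857 175.79464286] [0.68153738 0.22464972]
cap [197 215  19  11  98] [204.80612245 220.80612245] [0.45955977 0.20873326]
```

Run:
```python
from h import *
hand.move_gripper(.085,50)
p=[.4468,.0078]
arm.goto(p+[.18],[0,90,-30]); arm.servo_line(p+[.056],v=.12)
s=telemetry.observe(); print(s["time"],s["ee_pos"],s["ft_force"])
hand.move_gripper(0.0,50); s=telemetry.observe(); print(s["time"],s["width"],s["ft_force"],s["ee_pos"])
arm.servo_line(p+[.116],v=.08); arm.dwell(.2)
s=telemetry.observe(); print(s["time"],s["width"],s["ft_force"],s["ee_pos"])
snap("side","side1")
im=cv2.imread("pics/side1.png")[150:330,150:350]; sc=snap("scene","scene1")[1][190:370,200:400]
cv2.imwrite("pics/c3.png",cv2.resize(np.hstack([im,sc]),(800,360)))
```

```text
6.7333 [0.44705524 0.00775912 0.05637454] [ 0.4756969   0.41640869 -0.56122953]
7.0667 0.06162463206226695 [-1.0339917  -1.50779365 -0.50323437] [0.44688644 0.00781343 0.05624223]
8.1667 0.06123514104062849 [ 0.14737347 -0.50741133 -5.35191152] [0.44654946 0.0077581  0.115542  ]
```

View pics/c3.png

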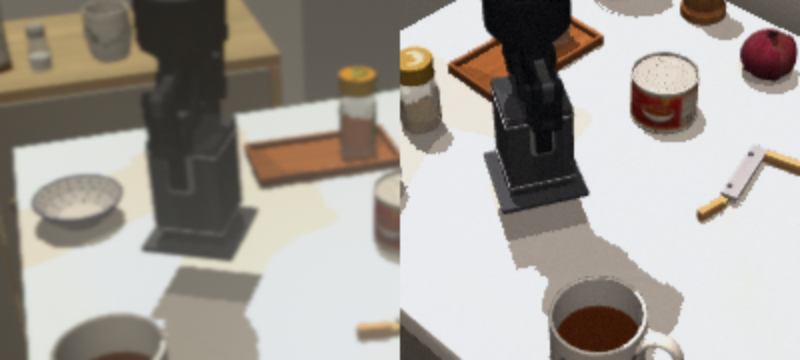

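The closed tin hangs level in the grip. Next I'll take it to the mouth, lower it, and slide it in while watching the force.

```bash
cat > hold.py <<'E'
import numpy as np
YAW=13.6; u=np.array([np.cos(np.radians(YAW)),np.sin(np.radians(YAW))]); v=np.array([-u[1],u[0]])
HOME=u*.5785+v*(-.2994)
E
python3 - <<'E'
from h import *; from hold import *
print(HOME)
def st(t):
    s=telemetry.observe(); f=s["ft_force"]; e=s["ee_pos"][:2]-HOME; print(t,round(s["time"],2),"u,v,z mm",(np.array([e@u,e@v,s["ee_pos"][2]])*1e3).round(1),"Fu,Fv,Fz",np.round([f[:2]@u,f[:2]@v,f[2]],1)); return f[:2]@u,f[:2]@v,f[2]
P=lambda d,z: list(HOME-u*d)+[z]
arm.goto(P(.118,.116),[0,90,YAW]); st("above")
arm.servo_line(P(.118,.064),v=.1); f0=st("low")
for z in (.059,.0575,.0565,.0555,.055):
    arm.servo_line(P(.118,z),v=.03); f=st("z")
    if f[2]-f0[2]>4: break
for d in (.095,.075,.06,.045,.03,.018):
    arm.servo_line(P(d,z),v=.05); f=st("d%g"%d)
    if f[0]<-12 or abs(f[1])>15: break
snap("side","side2"); snap("scene","scene2")
cv2.imwrite("pics/c4.png",np.hstack([cv2.resize(cv2.imread("pics/side2.png")[180:380,240:440],(400,400)),cv2.resize(cv2.imread("pics/scene2.png")[180:340,300:460],(400,400))]))
E
```

```text
[ 0.63268099 -0.15497541]
above 9.09 u,v,z mm [-118.6   -0.   115.6] Fu,Fv,Fz [ 0.7  1.6 -3.7]
low 9.76 u,v,z mm [-117.6    0.4   64.2] Fu,Fv,Fz [ 0.6  0.  -5.1]
z 10.07 u,v,z mm [-1.18e+02 -1.00e-01  5.92e+01] Fu,Fv,Fz [-0.3 -0.1 -4.6]
z 10.32 u,v,z mm [-118.    -0.    57.5] Fu,Fv,Fz [ 0.2  0.4 -4.4]
z 10.57 u,v,z mm [-118.    -0.    56.4] Fu,Fv,Fz [-0.1 -0.4 -4.8]
z 10.82 u,v,z mm [-1.179e+02 -1.000e-01  5.570e+01] Fu,Fv,Fz [-1.4  0.   1.2]
d0.095 11.43 u,v,z mm [-94.6   0.1  55.5] Fu,Fv,Fz [-1.1 -0.3  0. ]
d0.075 11.98 u,v,z mm [-74.    0.1  55.5] Fu,Fv,Fz [ 1.2 -0.7 -3.2]
d0.06 12.43 u,v,z mm [-59.2   0.1  55.5] Fu,Fv,Fz [ 0.9 -0.2 -2.1]
d0.045 12.88 u,v,z mm [-44.3   0.1  55.5] Fu,Fv,Fz [ 1.5  0.5 -2.9]
d0.03 13.33 u,v,z mm [-29.1   0.1  55.5] Fu,Fv,Fz [ 1.3 -0.6 -2.7]
d0.018 13.72 u,v,z mm [-17.1   0.1  55.6] Fu,Fv,Fz [ 0.1  0.3 -2.7]
```

View pics/c4.png

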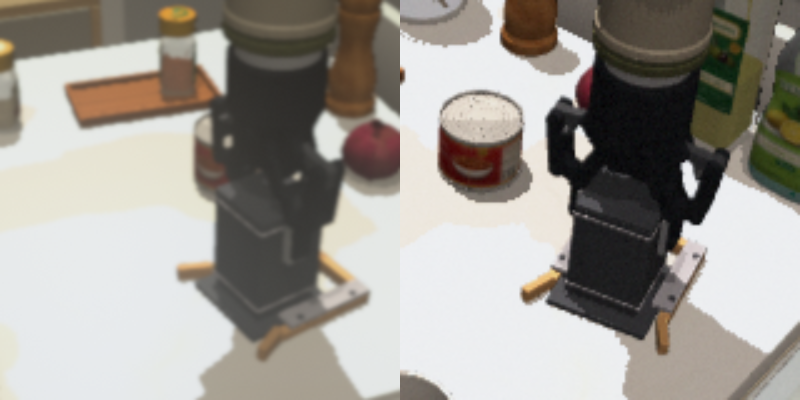

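The foot is entering under both lips with almost no side force. Next: push it home to the stop, then draw the lid.

Run:
```python
from h import *; from hold import *
def st(t):
    s=telemetry.observe(); f=s["ft_force"]; e=s["ee_pos"][:2]-HOME; print(t,round(s["time"],2),"u,v,z mm",(np.array([e@u,e@v,s["ee_pos"][2]])*1e3).round(1),"Fu,Fv,Fz",np.round([f[:2]@u,f[:2]@v,f[2]],1)); return f[:2]@u,f[:2]@v,f[2]
P=lambda d,z: list(HOME-u*d)+[z]; z=.0555
d=.018
while d>-.006:
    d-=.002 if d>.008 else .001
    arm.servo_line(P(d,z),v=.03); f=st("d%.3f"%d)
    if f[0]<-9: break
arm.dwell(.35); st("home")
snap("scene","scene3"); snap("side","side3")
cv2.imwrite("pics/c5.png",np.hstack([cv2.resize(cv2.imread("pics/side3.png")[180:380,240:440],(400,400)),cv2.resize(cv2.imread("pics/scene3.png")[180:340,300:460],(400,400))]))
```

```text
d0.016 14.07 u,v,z mm [-16.3  -0.   55.4] Fu,Fv,Fz [-0.4 -0.6 -4. ]
d0.014 14.32 u,v,z mm [-13.8  -0.   55.4] Fu,Fv,Fz [-0.6 -0.4 -3.3]
d0.012 14.57 u,v,z mm [-11.6   0.   55.5] Fu,Fv,Fz [ 0.6  0.1 -3.7]
d0.010 14.82 u,v,z mm [-9.6  0.1 55.5] Fu,Fv,Fz [ 0.8  0.7 -5.1]
d0.008 15.07 u,v,z mm [-7.7  0.1 55.5] Fu,Fv,Fz [-0.4  0.2 -4.6]
d0.007 15.32 u,v,z mm [-7.  -0.  55.5] Fu,Fv,Fz [ 0.1 -0.3 -4.3]
d0.006 15.57 u,v,z mm [-5.9  0.  55.5] Fu,Fv,Fz [-0.3 -0.1 -3.7]
d0.005 15.82 u,v,z mm [-4.9  0.  55.5] Fu,Fv,Fz [ 0.7  0.9 -4.4]
d0.004 16.07 u,v,z mm [-3.9  0.  55.5] Fu,Fv,Fz [-0.5 -0.1 -4.6]
d0.003 16.32 u,v,z mm [-2.9 -0.  55.5] Fu,Fv,Fz [ 0.4  0.5 -4.5]
d0.002 16.57 u,v,z mm [-1.9  0.  55.5] Fu,Fv,Fz [ 0.   0.  -3.1]
d0.001 16.82 u,v,z mm [-0.9 -0.  55.5] Fu,Fv,Fz [-0.1  0.1 -4.9]
d0.000 17.07 u,v,z mm [ 0.1  0.  55.5] Fu,Fv,Fz [ 0.5  0.2 -4.1]
d-0.001 17.32 u,v,z mm [ 1.1 -0.  55.5] Fu,Fv,Fz [ 0.5 -0.1 -3.4]
d-0.002 17.57 u,v,z mm [ 2.1  0.  55.5] Fu,Fv,Fz [-0.3  0.9 -3.7]
d-0.003 17.82 u,v,z mm [ 3.1 -0.  55.5] Fu,Fv,Fz [-0.1 -0.7 -4.2]
d-0.004 18.07 u,v,z mm [ 3.5  0.  55.4] Fu,Fv,Fz [-2.9  0.5 -2.4]
d-0.005 18.32 u,v,z mm [ 3.7  0.  55.5] Fu,Fv,Fz [-4.9  0.7  0.6]
d-0.006 18.57 u,v,z mm [ 4.   0.2 55.4] Fu,Fv,Fz [-7.6  1.3  1.4]
home 18.93 u,v,z mm [ 4.   0.1 55.4] Fu,Fv,Fz [-6.7  1.2  1.4]
```

View pics/c5.png

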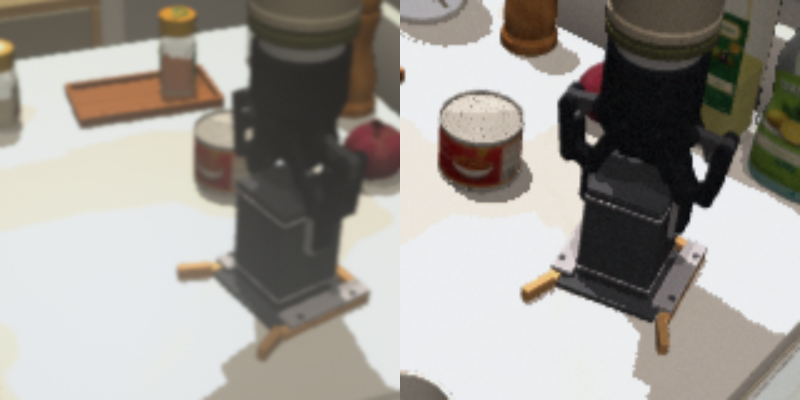

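Contact with the stop shows as a force rising to 7 N at TCP u of about +3.3 mm. The pictures show the foot under both lips with about 10 mm protruding at the rear, as expected when home. I'll ease the push off, draw the lid and check.

Run:
```python
from h import *; from hold import *
def st(t):
    s=telemetry.observe(); f=s["ft_force"]; e=s["ee_pos"][:2]-HOME; print(t,round(s["time"],2),"u,v,z mm",(np.array([e@u,e@v,s["ee_pos"][2]])*1e3).round(1),"Fu,Fv,Fz",np.round([f[:2]@u,f[:2]@v,f[2]],1),"w",round(s["width"],4)); return f[2]
P=lambda d,z: list(HOME-u*d)+[z]; d=-.0037
arm.servo_line(P(d,.0555),v=.02); arm.dwell(.25); st("relaxed")
for z in (.06,.066,.075,.085,.1,.12,.14,.16):
    arm.servo_line(P(d,z),v=.05); st("z%g"%z)
arm.dwell(.15)
snap("scene","scene4"); snap("side","side4")
cv2.imwrite("pics/c6.png",np.hstack([cv2.resize(cv2.imread("pics/side4.png")[150:350,240:440],(400,400)),cv2.resize(cv2.imread("pics/scene4.png")[150:350,280:480],(400,400))]))
```

```text
relaxed 19.54 u,v,z mm [ 3.7 -0.1 55.6] Fu,Fv,Fz [-2.3 -0.7 -1.9] w 0.0617
z0.06 19.79 u,v,z mm [ 3.7  0.1 60.2] Fu,Fv,Fz [-2.3  1.2 -3.6] w 0.0614
z0.066 20.06 u,v,z mm [ 3.4  0.2 66.3] Fu,Fv,Fz [-3.3  1.4 -2.2] w 0.0615
z0.075 20.39 u,v,z mm [ 3.7 -0.1 75.7] Fu,Fv,Fz [-3.6 -0.  -1.7] w 0.0615
z0.085 20.74 u,v,z mm [ 3.8 -0.2 85.8] Fu,Fv,Fz [-3.4  0.8 -1.2] w 0.0613
z0.1 21.19 u,v,z mm [  5.   -0.2 101.1] Fu,Fv,Fz [-0.1  0.2 -0.7] w 0.0615
z0.12 21.74 u,v,z mm [ 3.800e+00 -1.000e-01  1.203e+02] Fu,Fv,Fz [ 0.2 -0.  -1.4] w 0.0612
z0.14 22.29 u,v,z mm [ 3.700e+00 -1.000e-01  1.403e+02] Fu,Fv,Fz [-0.3  0.9 -0.8] w 0.0613
z0.16 22.84 u,v,z mm [  3.8  -0.  160.3] Fu,Fv,Fz [ 0.3  0.5 -1.9] w 0.0609
```

View pics/c6.png

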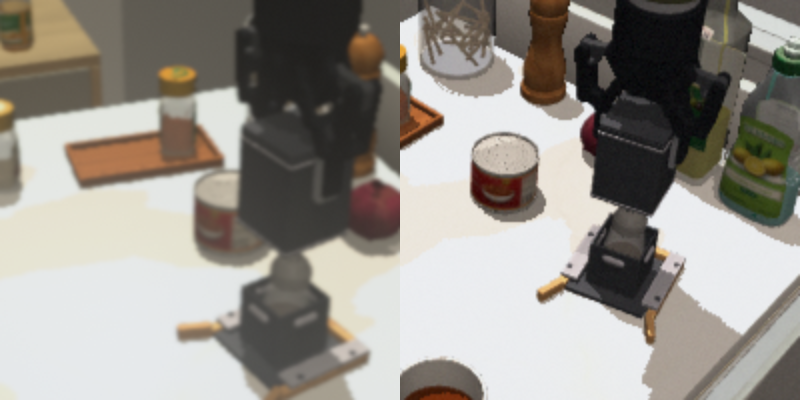

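The lid is off and clear of the shaker, and the base stayed home. I'll check the lid height for slip against projection, then place the lid at the tin's old spot.

Run:
```python
from h import *; from hold import *
c=HOME+u*.0035
for n,off in (("scene",(280,150)),("side",(240,150))):
    i=optics.camera_info(n)
    for a,b in ((-31,-31),(-31,31),(31,-31)):
        q=proj(i,list(c+u*a/1e3+v*b/1e3)+[.1228]); print(n,a,b,"crop px",((q-off)*2+[400 if n=="scene" else 0,0]).round(0))
L=[.447,.008]; 
arm.goto([.447,.008,.16],[0,90,-30])
def st(t):
    s=telemetry.observe(); print(t,round(s["time"],2),s["ee_pos"].round(4),s["ft_force"].round(1)); return s["ft_force"][2]
arm.servo_line(L+[.048],v=.12); f0=st("low")
for z in np.arange(.0445,.0315,-.0015):
    arm.servo_line(L+[z],v=.03); f=st("z%.4f"%z)
    if f-f0>4: break
snap("side","side5"); snap("scene","scene5")
cv2.imwrite("pics/c7.png",np.hstack([cv2.resize(cv2.imread("pics/side5.png")[150:350,160:360],(400,400)),cv2.resize(cv2.imread("pics/scene5.png")[150:350,180:380],(400,400))]))
```

```text
scene -31 -31 crop px [652. 216.]
scene -31 31 crop px [590. 194.]
scene 31 -31 crop px [674. 178.]
side -31 -31 crop px [286. 257.]
side -31 31 crop px [237. 220.]
side 31 -31 crop px [348. 232.]
low 25.16 [0.4473 0.0079 0.0483] [-0.6  0.3 -0.7]
z0.0445 25.43 [0.4472 0.008  0.0447] [-0.1  0.6 -0.6]
z0.0430 25.68 [0.447 0.008 0.043] [-0.5 -0.1 -1.1]
z0.0415 25.93 [0.447  0.008  0.0414] [ 0.4  0.  -1.6]
z0.0400 26.18 [0.447  0.008  0.0399] [ 1.2 -0.4 -1.6]
z0.0385 26.43 [0.447  0.008  0.0388] [-1.2  1.   8.2]
```

View pics/c7.png

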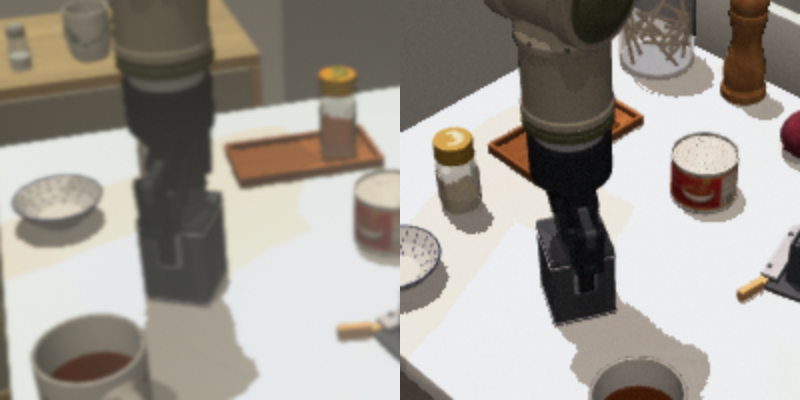

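The lid stands on the worktop: contact came at z=0.039, so it slipped only about 1 mm in the grip. I'll release it and look at the shaker from the wrist.

Run:
```python
from h import *; from hold import *
L=[.447,.008]
arm.servo_line(L+[.0392],v=.02)
hand.move_gripper(.085); arm.dwell(.3); s=telemetry.observe(); print(s["time"],s["width"],s["ft_force"].round(1))
arm.servo_line(L+[.14],v=.12)
c=HOME+u*.0025
arm.goto([c[0]+.08,c[1],.24],[0,90,0]); arm.dwell(.2)
i,im=snap("wrist","w3"); np.save("pics/w3.npy",i); print(telemetry.observe()["time"])
q=proj(i,[c[0],c[1],.05],True); print(q)
x,y=q.astype(int); x0,y0=x-100,max(0,y-75); print(x0,y0)
sc=snap("scene","scene6")[1]
cv2.imwrite("pics/c8.png",np.hstack([cv2.resize(im[y0:y0+150,x0:x0+200],(533,400),interpolation=2),cv2.resize(sc[200:400,180:313],(266,400))]))
```

```text
27.4417 0.08493631699320275 [-1.  -0.1 -0.4]
29.9333
[313.66628992 124.92176436]
213 49
```

View pics/c8.png

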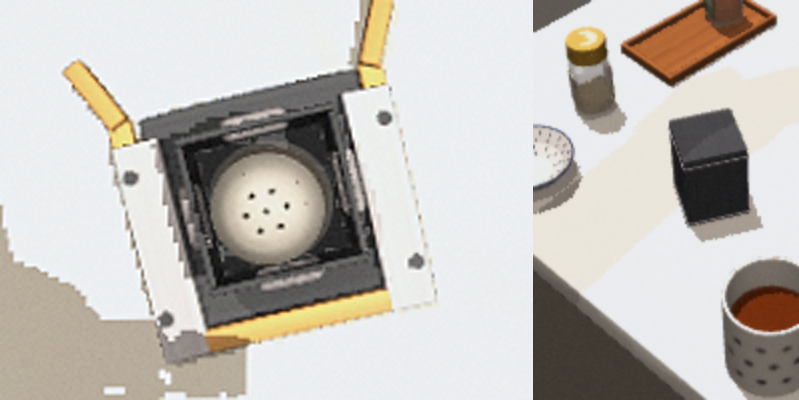

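The foot sits flush on the stop, the shaker is centred in the tin (cap at w3 px of about (314,126)), and the lid stands upright and free. Now the shaker.

Run:
```python
from h import *; from hold import *
i=np.load("pics/w3.npy",allow_pickle=True).item(); im=cv2.imread("pics/w3.png")
g=cv2.cvtColor(im,cv2.COLOR_BGR2GRAY); m=np.zeros_like(g); m[100:152,288:340]=(g[100:152,288:340]>115)
m=cv2.morphologyEx(m,cv2.MORPH_OPEN,cv2.getStructuringElement(2,(9,9)))
k=max(cv2.findContours(m,0,1)[0],key=cv2.contourArea); (cx,cy),r=cv2.minEnclosingCircle(k); print(cx,cy,r)
c=pt(i,(cx,cy),.09,True)[:2]; e=c-HOME; print(c,"u,v",e@u*1e3,e@v*1e3)
assert abs(e@v)<.005 and -.004<e@u<.007 and 18<r<25
c=list(c)
hand.move_gripper(.066,30)
arm.goto(c+[.16],[0,90,YAW]); arm.servo_line(c+[.062],v=.1); s=telemetry.observe(); print(s["time"],s["ee_pos"],s["ft_force"].round(1))
hand.move_gripper(0.0,30); s=telemetry.observe(); print(s["time"],"w",s["width"],s["ft_force"].round(1),s["ee_pos"])
np.save("c.npy",c)
```

```text
313.45477294921875 126.64070129394531 20.90150260925293
[ 0.63638725 -0.15427221] u,v 3.7676971693699506 -0.1880199821598697
31.975 [ 0.63683725 -0.15433439  0.0626327 ] [-0.1 -0.1  0.4]
32.3667 w 0.032211826472659265 [-0.3 -0.8  6.2] [ 0.63680213 -0.15447786  0.06270778]
```

The width of 32 mm means the grip is on the cap. Fz rose to 6 N, so I'll lift gently and look while the shaker is still captive in the tin.

Run:
```python
from h import *; from hold import *
c=list(np.load("c.npy"))
def st(t):
    s=telemetry.observe(); print(t,round(s["time"],2),s["ee_pos"].round(4),s["ft_force"].round(1),round(s["width"],4))
for z in (.064,.067,.075,.1): arm.servo_line(c+[z],v=.04); st(z)
arm.dwell(.2); st("d")
a=snap("side","side7")[1][170:370,240:440]; b=snap("scene","scene7")[1][190:350,310:470]
cv2.imwrite("pics/c9.png",np.hstack([cv2.resize(a,(400,400)),cv2.resize(b,(400,400))]))
```

```text
0.064 32.62 [ 0.6361 -0.1542  0.0638] [ 0.  -1.2 -2. ] 0.0325
0.067 32.87 [ 0.6364 -0.1543  0.0671] [ 0.7 -0.9 -0.9] 0.0325
0.075 33.22 [ 0.6366 -0.1544  0.0754] [-0.2  0.2 -1.9] 0.0323
0.1 33.99 [ 0.6363 -0.1543  0.1   ] [ 0.2 -0.1 -0.7] 0.0324
d 34.19 [ 0.6362 -0.1542  0.0997] [-0.  -1.  -1.7] 0.0323
```

View pics/c9.png

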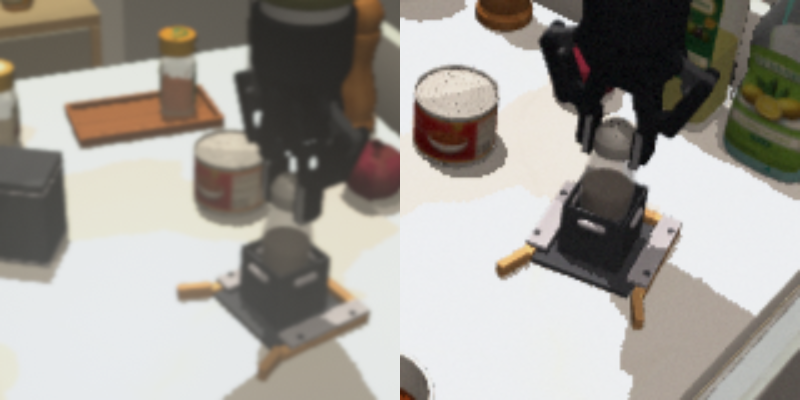

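The shaker hangs straight in the grip. I'll carry it over to the tray and lower it by feel.

Run:
```python
from h import *; from hold import *
c=list(np.load("c.npy")); F=[.584,.206]
def st(t):
    s=telemetry.observe(); print(t,round(s["time"],2),s["ee_pos"].round(4),s["ft_force"].round(1),round(s["width"],4)); return s["ft_force"][2]
arm.servo_line(c+[.2],v=.12); st("up")
arm.servo_line(F+[.2],v=.15,attitude=[0,90,-1.5]); st("over")
arm.servo_line(F+[.072],v=.1); arm.dwell(.15); f0=st("low")
for z in np.arange(.068,.0565,-.0012):
    arm.servo_line(F+[z],v=.03); f=st("z%.4f"%z)
    if f-f0>3.5: break
a=snap("side","side8")[1][130:330,200:400]; b=snap("scene","scene8")[1][120:280,180:340]
cv2.imwrite("pics/c10.png",np.hstack([cv2.resize(a,(400,400)),cv2.resize(b,(400,400))]))
```

```text
up 35.27 [ 0.6359 -0.1542  0.1993] [ 0.1 -0.5 -1.8] 0.0323
over 37.85 [0.5842 0.2053 0.2   ] [ 0.1  0.2 -1.4] 0.0325
low 39.43 [0.5843 0.2061 0.0726] [-0.  -0.8 -1.1] 0.0325
z0.0680 39.72 [0.5838 0.2059 0.0678] [-0.1 -0.4 -1.4] 0.0323
z0.0668 39.97 [0.584  0.206  0.0667] [ 0.1  0.4 -1.7] 0.0324
z0.0656 40.22 [0.5839 0.206  0.0655] [ 0.2  0.5 -1.4] 0.0324
z0.0644 40.47 [0.584  0.206  0.0643] [-0.7 -0.1 -1.5] 0.0321
z0.0632 40.72 [0.584  0.206  0.0631] [-0.2 -0.1 -0.3] 0.0319
z0.0620 40.97 [0.584  0.206  0.0619] [-0.6 -0.  -1. ] 0.0326
z0.0608 41.22 [0.5844 0.2059 0.0617] [-1.3 -0.7  8.5] 0.0323
```

The picture limit is reached. Contact at z=0.0618 matches the expected floor height (about 0.0615), so I'll release, retreat, and check by numbers from the cameras.

Run:
```python
from h import *; from hold import *
F=[.584,.206]
arm.servo_line(F+[.0617],v=.02)
hand.move_gripper(.062); arm.dwell(.3); s=telemetry.observe(); print(s["time"],s["width"],s["ft_force"].round(1))
arm.servo_line(F+[.17],v=.1)
arm.goto([.664,.206,.25],[0,90,0]); arm.dwell(.3)
i,im=snap("wrist","w9"); np.save("pics/w9.npy",i); i9=i
# shaker cap: bright low-saturation blob near tray
h=cv2.cvtColor(im,cv2.COLOR_BGR2HSV); q=proj(i,[.584,.206,.09],True); x,y=q.astype(int); print("expect",q.round(1))
y0,x0=max(0,y-40),x-40; m=((h[...,1]<70)&(h[...,2]>115)).astype(np.uint8)[y0:y+40,x0:x+40]
m=cv2.morphologyEx(m,cv2.MORPH_OPEN,cv2.getStructuringElement(2,(9,9)))
for k in cv2.findContours(m,0,1)[0]:
    (a,b),r=cv2.minEnclosingCircle(k); print("blob",a+x0,b+y0,r,cv2.contourArea(k)/(np.pi*r*r),pt(i,(a+x0,b+y0),.09,True)[:2].round(4))
# tray mask box
o=((h[...,0]<14)&(h[...,1]>140)&(h[...,2]>50)).astype(np.uint8)
k=max(cv2.findContours(o,0,1)[0],key=cv2.contourArea)
P=np.array([pt(i,p,.013,True)[:2] for p in cv2.convexHull(k)[:,0]])*1e3; print("tray",cv2.minAreaRect(P.astype(np.float32)))
# yellow caps + lid, before/after in fixed scene view
A=cv2.imread("pics/scene0.png"); si,B=snap("scene","scene9")
d=(cv2.absdiff(A,B).max(2)>60).astype(np.uint8); d=cv2.morphologyEx(d,cv2.MORPH_OPEN,np.ones((3,3)))
n,l,s,c=cv2.connectedComponentsWithStats(d)
for t in range(1,n):
    if s[t,4]>25: print("diff",s[t],c[t].round(0))
for p,z in ((.006,0),):
    print("home px",proj(si,list(HOME)+[0]),"shaker px",proj(si,[.584,.206,.05]),"lid px",proj(si,[.447,.008,.044]))
```

```text
42.2583 0.06210151316405558 [-0.4  1.2 -0.3]
expect [315.  125.7]
blob 314.5 125.27777862548828 20.626253128051758 0.9277503484569642 [0.5837 0.2056]
tray ((622.6270141601562, 206.7623291015625), (88.54815673828125, 167.3093719482422), 87.78401184082031)
diff [  0  29  15  24 222] [ 6. 42.]
diff [ 243   35   55   85 2582] [270.  73.]
diff [  0  66  19  52 761] [ 8. 92.]
diff [100  81   9  10  55] [104.  85.]
diff [79 96 12  6 58] [84. 99.]
diff [  22  123   68   84 2588] [ 59. 165.]
diff [ 87 132  10  10  67] [ 92. 136.]
diff [  0 134  18  76 645] [  7. 177.]
diff [ 21 156   8   6  33] [ 24. 158.]
diff [242 195  16  14 164] [249. 201.]
diff [242 211  21  22 329] [251. 222.]
diff [ 244  218   96  126 4892] [307. 280.]
diff [  0 229  25  12 147] [ 12. 234.]
diff [247 247  40  22 288] [267. 254.]
diff [ 363  257   47   52 1448] [389. 283.]
diff [   0  265   56   92 2860] [ 27. 320.]
diff [  0 292  14  16 157] [  7. 300.]
diff [  92  347   45   93 2317] [114. 393.]
diff [ 244  354   76   80 1597] [280. 396.]
diff [  3 390  46  19 336] [ 26. 400.]
diff [ 139  428   66   52 2374] [169. 457.]
diff [128 437  14  27 223] [135. 447.]
home px [388.71023526 289.46662112] shaker px [249.8853402  208.87706675] lid px [268.05625762 283.08898914]
```

Run:
```python
from h import *; from hold import *
arm.goto((.54,0.,.25),[0,90,0]); arm.dwell(.3)
i,im=snap("wrist","w10"); A=cv2.imread("pics/w1.png"); i1=np.load("pics/w1.npy",allow_pickle=True).item()
g0,g1=[cv2.cvtColor(t,cv2.COLOR_BGR2GRAY) for t in (A,im)]
def shift(n,x,y,w=26):
    t=g0[max(0,y-w):y+w,max(0,x-w):x+w]; X,Y=max(0,x-w-20),max(0,y-w-20); r=cv2.matchTemplate(g1[Y:y+w+20,X:x+w+20],t,5); _,s,_,l=cv2.minMaxLoc(r)
    print(n,"shift px",l[0]+X-max(0,x-w),l[1]+Y-max(0,y-w),"score",round(s,2))
for n,x,y in (("can",335,320),("dish",475,28),("mug",155,30),("onion",300,400),("front jar",500,130),("tray jar",505,335),("holder",140,290)): shift(n,x,y)
m=(g1<110).astype(np.uint8); mm=np.zeros_like(m); mm[40:190,260:400]=m[40:190,260:400]; mm=cv2.morphologyEx(mm,2,np.ones((5,5)))
k=max(cv2.findContours(mm,0,1)[0],key=cv2.contourArea); P=np.array([pt(i,p,.088,True)[:2] for p in k[:,0]])*1e3; print("lid",cv2.minAreaRect(P.astype(np.float32)))
# base foot: dark region in holder, at foot height
m=np.zeros_like(m); m[230:330,110:240]=(g1[230:330,110:240]<120); m=cv2.morphologyEx(m,2,np.ones((3,3)))
k=max(cv2.findContours(m,0,1)[0],key=cv2.contourArea); E=np.array([pt(i,p,.006,True)[:2] for p in k[:,0]])-HOME; print("foot u range mm",(E@u*1e3).min(),(E@u*1e3).max(),"v",(E@v*1e3).min(),(E@v*1e3).max())
i3=np.load("pics/w3.npy",allow_pickle=True).item()
for p in ((140,122),(355,68),(207,322),(388,290)): e=pt(i3,((p[0]+.5)/2.665-.5+213,(p[1]+.5)/2.665-.5+49),.006,True)[:2]-HOME; print("w3 foot corner u,v",(e@u*1e3).round(1),(e@v*1e3).round(1))
s=telemetry.observe(); print(s["time"],s["ft_force"].round(1))
```

```text
can shift px 0 0 score 0.92
dish shift px 0 0 score 0.96
mug shift px 0 -1 score 0.88
onion shift px 0 0 score 0.98
front jar shift px 0 0 score 0.99
tray jar shift px 0 0 score 0.71
holder shift px 1 8 score 0.6
lid ((446.4668884277344, 8.497444152832031), (61.80632019042969, 62.350772857666016), 60.125144958496094)
foot u range mm -68.9133482551142 52.66340464400877 v -59.81286472675238 43.39870547584197
w3 foot corner u,v -39.7 -39.7
w3 foot corner u,v -40.6 42.8
w3 foot corner u,v 40.9 -33.9
w3 foot corner u,v 44.8 35.9
45.7167 [-0.3 -0.8 -0. ]
```

The bystanders have not moved and the lid is upright (62×62 mm at its top height). The holder match is inconclusive because the base is now in it, so I'll repeat the w3 view to check that the base stayed home after the shaker was lifted out.

Run:
```python
from h import *; from hold import *
c=HOME+u*.0025
arm.goto([c[0]+.08,c[1],.24],[0,90,0]); arm.dwell(.3)
i,im=snap("wrist","w11"); A=cv2.imread("pics/w3.png"); g0,g1=[cv2.cvtColor(t,cv2.COLOR_BGR2GRAY) for t in (A,im)]
def sh(n,x0,y0,x1,y1):
    t=g0[y0:y1,x0:x1]; r=cv2.matchTemplate(g1[y0-12:y1+12,x0-12:x1+12],t,5); _,s,_,l=cv2.minMaxLoc(r); print(n,l[0]-12,l[1]-12,round(s,3))
sh("foot rear edge",268,76,345,100); sh("lip R screws",343,84,372,155); sh("wall+foot front",290,150,350,172); sh("wall left",272,100,292,150)
print(telemetry.observe()["time"])
```

```text
foot rear edge 0 0 0.968
lip R screws 0 -1 0.983
wall+foot front 2 -1 0.975
wall left 0 -1 0.921
46.9917
```

Run:
```python
from rig import arm, telemetry
arm.close_job(); print(telemetry.observe()["time"])
```

```text
the job is handed in; nothing more can be done
the job is handed in; nothing more can be done
```

I handed the job in at about 47 s of the 72 s allowed, with every step carried out. No verdict is reported, so the result rests on my own checks.

**What I did:** I carried the closed tin by its lid to the holder and slid its foot under the lips until the push force reached 7 N on the stop. I then drew the lid up about 104 mm and stood it back where the tin had been. Last, I lifted the shaker by its cap and stood it on the tray's free half.

**Last checks:**
- **Shaker:** its cap is at (0.584, 0.206), about 3 mm from the free-half centre, with no measurable lean. It touched down at the expected floor height.
- **Lid:** upright and let go at (0.446, 0.008); its top measures 62 × 62 mm at its standing height.
- **Base:** flush on the stop. It did not move when the shaker came out: matched against the earlier view it shifted 0–1 px, apart from 2 px sideways at the front edge, where the match says little.
- **Other things:** the can, dish, mug, onion and front jar matched within 1 px. The tray jar also showed 0 px, but its match score was weak (0.71), probably from the changed surroundings.

**Checks that disagreed or failed:**
- The stop was felt about 3 mm beyond my first estimate of home. The later wrist picture put the base about 2 mm beyond it, inside the 8 mm tolerance.
- The first holder match and a colour-mask measurement of the foot were unusable because the base and shadows interfered, so I repeated the close-up view instead.
- The lid's 6–11 N drawing force did not show in the readings between steps, though the pictures and the drop in weight showed it had come off.
- The last tray picture could not be viewed because of the picture limit, so the shaker was checked by numbers only.

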